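Load a new roll of baking paper on its worktop holder

ROBOT

A 7-joint arm with a two-finger parallel gripper is mounted at the origin on a cart in front of the work surface, level with it; the furniture and walls round the work are solid. World frame = base frame: x ahead of the robot, y to its left, z up, the work surface at z = 0. Lengths are in mm, angles in rad, forces in N, time in s.
With the tool pointing down it reaches from about 400 to 875 mm from the base axis. Payload 4.4 kg.
Tool frame: the origin (TCP) lies at the very end of the fingers, on their centre line; the grasp point (between the pads) lies 19 mm behind it (ctrl.grasp_offset is the distance from the TCP to the grasp point, in mm); z points along the fingers, y is the line along which they close (so a half turn about z gives the same grasp; the last joint's range is limited). The gripper opens to 85 mm and grips with 20 to 120 N. Pads are 22 mm wide; open, the fingers measure 114 mm over their backs; the gripper's body (76 mm by 85 mm) begins 54 mm behind the grasp point. The pads swing forward as they close: fully open they stand 13 mm farther back than shut.
Start: joints at [-1.361, 0.628, 0.038, 1.517, -0.027, 0.996, -0.02], TCP at [176.981, 625.456, 231.313] pointing down, gripper open.
Joint ranges: [-3.06, 3.06], [-0.37, 2.12], [-1.25, 1.32], [0.18, 2.47], [-1.1, 4.24], [0.23, 1.98], [-2.94, 2.94]. Speed limits (rad/s): [2.57, 2.57, 3.14, 3.14, 3.14, 3.14, 3.14].

INTERFACE

Orientations are given as [roll, pitch, yaw] about the fixed x, y, z axes, in that order (R = Rz(yaw) Ry(pitch) Rx(roll)).
In Python, from cell import status, cams, ctrl gives the robot as it stands.
- The arm moves only by the tool move_arm, never from a script. Its argument "plan" is a list of rows, each a list of 3 entries, a list of its own where there are three numbers: the shift along the world's x, y, z in mm, then the turn, a rotation vector about the world's x, y, z in degrees, then the opening, from 0 (shut) to 1 (fully open). In form: [[[x, y, z], [wx, wy, wz], gripper], ...]. A call has 1 to 10 rows; each row shifts and turns the commanded pose from where the row before left it; what a row does not reach is not made up. A row lasts 1/8 s, in which the tool goes at most 62.5 mm and 10.7 degrees, less where a joint would pass 70% of its speed; a pose out of reach is approached as far as the arm can. A call with a gripper value outside its range is refused whole. The fingers move at their own pace and stop on an object; the grip force is fixed at half the most. Time passes only in rows, so rows that do not move let the fingers close. It gives the time, the measured TCP pose, the force, the opening and the grip force at its end, in the units of the state.
- status.read_state(): the state, without advancing time (a new reading comes with each control period).
- cams.get_image(name): name is "side" or "top" or "wrist"; returns the picture (384x512x3 uint8, blue, green, red); there is no depth.
- cams.camera_params(name): a dict with "K" (3x3 intrinsics, pixels), "k1" (the pictures are not rectified: a ray, as slopes to the right and down, at radius r is drawn at 1 + k1 r^2 times it, then the intrinsics apply), "pose" (4x4, takes a point from camera to world coordinates); the wrist camera has in their place "tool_from_camera" (4x4, takes a point from camera to tool coordinates, whose origin is the TCP and whose axes are the flange's). Camera axes: x right, y down, z forward; pixel columns grow to the right and rows downward; lengths in mm; the calibration is good to about 2 mm. A picture is of the moment at which its call begins: read the wrist's pose just before it. camera_params takes no time and is no camera call.
- ctrl.finish_job(): hands the job in; it is judged then, once.
The state is a dict: "clock": time; "qpos": joint angles; "qd": joint speeds; "tau": joint torques, N m; "eef_pos": TCP position; "tool_rot": TCP orientation; "force": force on the tool from outside, world axes, zero at the start; "torque": the same for the moment, N m; "width": finger opening in mm; "gripper_force": force on a finger pad.
Only numpy, scipy, OpenCV 4.12 (cv2) and the standard library are available. Lean on these libraries where they do the work, as an engineer would, in place of code of your own. Each camera call takes 0.05 s, during which the arm holds its last target. There are 200 camera calls.

TASK

Please put the new roll of baking paper on the holder. Take it out of its wooden box and lay it on its side on the open worktop, let go of it, then take the bare spindle out of the holder by its handle, push it through the roll's core, pick the roll up on it and set the spindle back into both forks, so that the roll hangs freely between them. Leave the other things standing where they are.

Things in the scene. Friction and masses are not known exactly. Their poses are not given: they have to be found in the camera images.
- roll: new roll of baking paper: rigid beige cylinder with a green band, 64 mm diameter, 110 mm long, about 0.2 kg; a bore of 38 mm runs right through its cardboard core. Origin at its centre, x along the bore (both ends alike). It starts lying on its side in the box, axis 38 mm up; lying on the worktop its axis is 31 mm up. Slight flats keep it from rolling off
- spindle: the holder's loose spindle, about 0.18 kg: steel rod, 14 mm diameter, rounded tip, a steel collar 23 mm across, behind it a flat-sided wooden handle 20 mm wide (y) and 24 mm high (z). Origin on the rod's axis at the collar's face, x towards the tip (x = 180 mm), z up as found; the handle spans x = -5 to -63 mm; it balances at about x = 65 mm. Starts lying in the forks
- spindle_tip (a point): the rounded tip of the spindle, on its axis, 180 mm from the collar's face
- spindle_mid (a point): point on the spindle's axis 87 mm from the collar's face; midway between the forks when the spindle is seated, either way round
- holder: roll holder, fixed: wooden foot 186 x 100 mm, 18 mm high, and two dark steel forks, open at the top, 75 mm either side of the middle; clear room between them 142 mm. Origin at the centre of the foot's underside, x from fork to fork, z up. As found the spindle's tip is at the +x side and its handle sticks out past the -x fork
- fork_near (a point): seat of the fork at the holder's x = -75 mm: the point on a seated rod's axis, 78 mm above the worktop. The fork is bent from 8 mm round bar: a slot 17 mm wide, flaring above into a mouth 46 mm wide; its tips stand 111 mm above the worktop
- fork_far (a point): the same for the fork at the holder's x = +75 mm
- worktop_edge (a point): fixed point at z = 0 on the worktop's straight front edge, right of and in front of the holder, in the middle of a free stretch; the edge runs on to the robot's left towards (x, y) = (-0.5, 0.866), and the worktop lies on the side of (0.866, 0.5), where the surface is clear for 100 mm behind the edge from 0.30 m left of this point to 0.12 m right of it
- box: open wooden box, fixed: 150 mm (its x) by 164 mm (its y) outside, 52 mm high, walls and floor 7 mm. Origin at the centre of its underside. The roll lies in it with its axis along the box's x, so the end walls close off the bore
- tea_canister: purple round canister with a wooden lid, 102 mm across, 140 mm tall; a bystander; origin at the centre of its underside
- mug: cream mug with blue dots, 92 mm across, 93 mm tall; a bystander; origin at the centre of its underside
- corn_tin: blue and yellow food tin, 57 mm across, 72 mm tall; a bystander; origin at the centre of its underside
- timer: round kitchen timer, red top on white, 62 mm across, 48 mm tall; a bystander; origin at the centre of its underside
- jam_jar: glass jar with a red and white label and a white lid, 64 mm across, 87 mm tall; a bystander; origin at the centre of its underside

How it is judged (in metres and radians):
On the way, in this order (a step that is already met when the one before it is completed fails the run):
1. the roll lies on its side on the worktop, out of the box, let go and at rest (horizontal distance between roll and box above 0.09 m and height (world z) of roll below 0.042 m and angle between roll's own x axis and vertical between 1.4 and 1.74 rad and linear speed of roll below 0.03 m/s and contact force between the fingers and roll below 0.1 N), for 0.2 s.
2. the spindle passes right through the core while the roll still lies on the worktop (x of roll in the frame of spindle between 0.05 and 0.124 m and y of roll in the frame of spindle between -0.018 and 0.018 m and z of roll in the frame of spindle between -0.018 and 0.018 m and angle between the x axis of roll and the x axis of spindle, either way round below 0.35 rad and height (world z) of roll below 0.05 m), for 0.1 s.
3. the roll is carried in the air on the spindle alone, not touched by the fingers (x of roll in the frame of spindle between 0.05 and 0.124 m and y of roll in the frame of spindle between -0.018 and 0.018 m and z of roll in the frame of spindle between -0.018 and 0.018 m and angle between the x axis of roll and the x axis of spindle, either way round below 0.35 rad and height (world z) of roll above 0.1 m and contact force between the fingers and roll below 0.1 N), for 0.2 s.
At the end, for the whole second after the job is handed in: the spindle, through the core, rests at the bottom of both forks (axis 78 mm up within 4 mm, aligned within 0.05 rad, mid point within 10 mm along and 5 mm across of the holder's middle, either way round); the roll hangs on it clear of the holder; all at rest, let go (x of roll in the frame of spindle between 0.05 and 0.124 m and y of roll in the frame of spindle between -0.018 and 0.018 m and z of roll in the frame of spindle between -0.018 and 0.018 m and angle between the x axis of roll and the x axis of spindle, either way round below 0.35 rad and x of spindle_mid in the frame of holder between -0.01 and 0.01 m and y of spindle_mid in the frame of holder between -0.005 and 0.005 m and z of spindle_mid in the frame of holder between 0.074 and 0.082 m and angle between the x axis of spindle and the x axis of holder, either way round below 0.05 rad and contact force between roll and holder below 0.2 N and height (world z) of roll above 0.05 m and linear speed of each of roll, spindle below 0.03 m/s and angular speed of roll below 0.5 rad/s); the robot touches nothing.
It fails at once if a bystander is pushed more than 40 mm (distance of any of tea_canister, mug, corn_tin, timer, jam_jar from where it was at the start of the episode above 0.04 m).
It fails at once if an upright bystander is knocked over (angle between any of tea_canister, mug, corn_tin, timer, jam_jar's own z axis and vertical above 0.5 rad).
It also fails if it takes over 64 s, if anything falls off the work surface, if the arm or the gripper's body presses on something with over 40 N, if the wrist force passes 120 N, or if a joint passes its speed limit or range.

## Working session

There is one attempt and no reset: what is moved stays moved. The work goes in short steps, Python scripts to look and compute and a tool call to move; the robot and the scene stay as the last step left them, time stands still between calls to the robot, and variables do not carry over. Pictures are saved under pics/ and viewed, at most 13 in all, crops included, and the job is handed in when it is done.

Besides the shell and the picture viewer there is one more tool, called after ">>>" by a JSON object that holds its "method" and its "body". move_arm: Moves the arm, as the interface text tells. Its arguments: {"type":"object","properties":{"plan":{"type":"array","items":{"type":"array"}}},"required":["plan"]}

```bash
mkdir -p pics; ls
python3 - <<'E'
from cell import status,cams,ctrl
import cv2,numpy as np
np.set_printoptions(precision=4,suppress=True)
s=status.read_state()
for k,v in s.items(): print(k,np.array(v))
print(ctrl.grasp_offset)
for n in ("side","top"):
    cv2.imwrite(f"pics/{n}0.png",cams.get_image(n)); 
for n in ("side","top","wrist"): print(n,cams.camera_params(n))
E
```

```text
pics
clock 0.0
qpos [-1.3608  0.6293  0.0384  1.5184 -0.027   0.9963 -0.02  ]
qd [-0.0009 -0.0012 -0.0002 -0.0014 -0.002  -0.0017 -0.0008]
tau [ -0.0003 -56.3395   1.2267 -19.3444   0.011    0.0104   0.    ]
eef_pos [176.8049 624.8356 230.4051]
tool_rot [-3.1397 -0.      2.8657]
force [ 0.2086  0.4171 -0.8432]
torque [-0.021  -0.027  -0.0252]
gripper_force 0.0
width 85.2787489832747
18.700000000000003
side {'K': array([[482.5412,   0.    , 253.8373],
       [  0.    , 482.5412, 188.097 ],
       [  0.    ,   0.    ,   1.    ]]), 'k1': -0.09263473874992059, 'pose': array([[   0.8019,   -0.409 ,    0.4355,  -23.8939],
       [  -0.597 ,   -0.5207,    0.6103, -677.5598],
       [  -0.0228,   -0.7494,   -0.6617,  945.0229],
       [   0.    ,    0.    ,    0.    ,    1.    ]])}
top {'K': array([[351.4708,   0.    , 261.6641],
       [  0.    , 351.4708, 193.9824],
       [  0.    ,   0.    ,   1.    ]]), 'k1': -0.07808771287094313, 'pose': array([[   0.0677,   -0.9762,    0.2059,  342.2412],
       [  -0.9977,   -0.0674,    0.0085,  117.1576],
       [   0.0056,   -0.206 ,   -0.9785, 1194.5243],
       [   0.    ,    0.    ,    0.    ,    1.    ]])}
wrist {'K': array([[307.4694,   0.    , 251.3759],
       [  0.    , 307.4694, 187.9397],
       [  0.    ,   0.    ,   1.    ]]), 'k1': -0.023258033139053027, 'tool_from_camera': array([[  -0.0001,   -0.9541,   -0.2995,   77.1331],
       [   1.    ,   -0.    ,   -0.0003,    0.2107],
       [   0.0003,   -0.2995,    0.9541, -142.2337],
       [   0.    ,    0.    ,    0.    ,    1.    ]])}
```

View pics/side0.png

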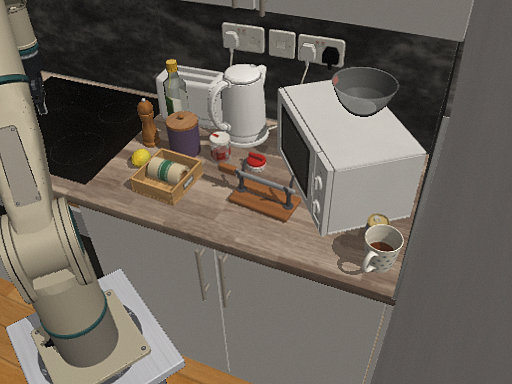

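View pics/top0.png

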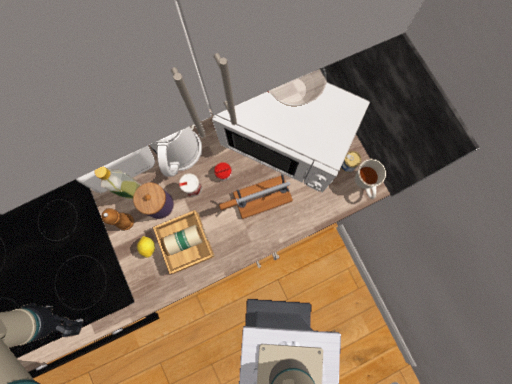

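The pictures show the box and roll at about (183,241) in the top view, the holder and spindle at about (262,196) with the handle on the left at (228,205), and the mug far to the right. I'll enlarge both views to measure.

```bash
cat > h.py <<'E'
import numpy as np,cv2
from cell import status,cams,ctrl
np.set_printoptions(precision=2,suppress=True)
from scipy.spatial.transform import Rotation as R
from scipy.optimize import least_squares
def pose(n):
    p=cams.camera_params(n)
    if 'pose' in p: return p,p['pose']
    s=status.read_state(); T=np.eye(4); T[:3,:3]=R.from_euler('xyz',s['tool_rot']).as_matrix(); T[:3,3]=s['eef_pos']
    return p,T@p['tool_from_camera']
def proj(P,n,T=None):
    p,T0=pose(n); T=T0 if T is None else T
    c=(np.atleast_2d(P)-T[:3,3])@T[:3,:3]; m=c[:,:2]/c[:,2:]
    m=m*(1+p['k1']*(m**2).sum(1,keepdims=True)); K=p['K']
    return m*[K[0,0],K[1,1]]+K[:2,2]
def ray(uv,n,T=None):
    p,T0=pose(n); T=T0 if T is None else T; K=p['K']
    d=(np.atleast_2d(uv).astype(float)-K[:2,2])/[K[0,0],K[1,1]]; m=d.copy()
    for _ in range(20): m=d/(1+p['k1']*(m**2).sum(1,keepdims=True))
    v=np.c_[m,np.ones(len(m))]@T[:3,:3].T
    return T[:3,3],v/np.linalg.norm(v,axis=1,keepdims=True)
def onz(uv,n,z,T=None):
    o,v=ray(uv,n,T); z=np.broadcast_to(z,len(v)); return o+v*((z-o[2])/v[:,2])[:,None]
def crop(src,dst,x,y,w,h,f): 
    cv2.imwrite(dst,cv2.resize(cv2.imread(src)[y:y+h,x:x+w],None,fx=f,fy=f,interpolation=cv2.INTER_CUBIC))
E
python3 -c "
from h import *
crop('pics/top0.png','pics/top0c.png',140,150,160,120,5)
crop('pics/side0.png','pics/side0c.png',125,110,180,112,4.4)"
```

```text
(no output)
```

View pics/top0c.png

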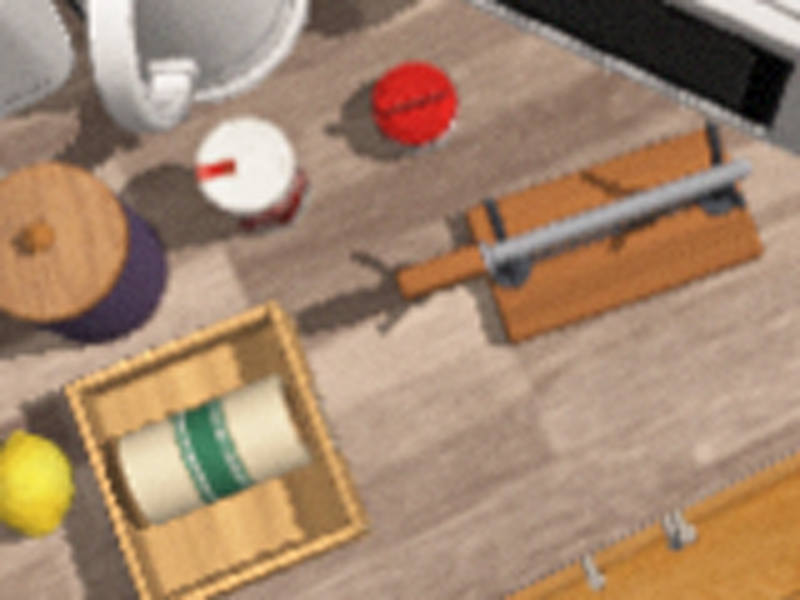

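View pics/side0c.png

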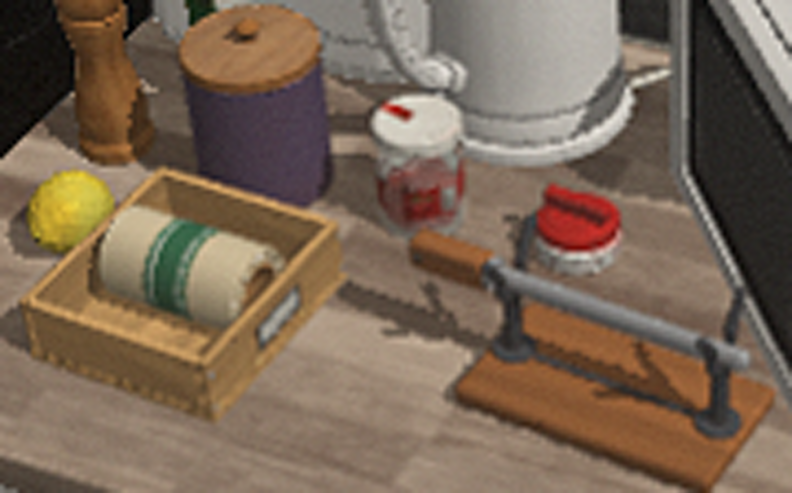

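The enlarged views show clear corners: box rim (268,303), (68,385), (367,528) and foot (760,252), (512,342), (712,128). The spindle tip is at (748,168), the collar at (488,254) and the handle end at (402,285).

```bash
cat > m.py <<'E'
from h import *
t=lambda a:(np.array(a,float)+.5)/5-.5+[140,150]
s=lambda a:(np.array(a,float)+.5)/4.4-.5+[125,110]
def fit(obs,x0):
    # obs: list (cam, uv, local pt); x: x,y,yaw
    def W(x,l): c,sn=np.cos(x[2]),np.sin(x[2]); l=np.array(l); return np.c_[x[0]+c*l[:,0]-sn*l[:,1],x[1]+sn*l[:,0]+c*l[:,1],l[:,2]]
    def f(x):
        r=[]
        for n in('top','side'):
            o=[q for q in obs if q[0]==n]
            if o: r.append((proj(W(x,[q[2] for q in o]),n)-[q[1] for q in o]).ravel())
        return np.concatenate(r)
    z=least_squares(f,x0,loss='soft_l1'); print(z.x,'deg',np.degrees(z.x[2])); print(f(z.x).reshape(-1,2)); return z.x
H=[('top',t((748,168)),(93,0,78)),('top',t((402,285)),(-150,0,78)),('top',t((760,252)),(93,-50,18)),('top',t((512,342)),(-93,-50,18)),('top',t((712,128)),(93,50,18)),
 ('side',s((745,358)),(93,0,78)),('side',s((415,243)),(-150,0,78)),('side',s((460,392)),(-93,-50,18)),('side',s((710,487)),(93,-50,18)),('side',s((772,397)),(93,50,18))]
print('holder'); h=fit(H,[550,100,-1.2])
B=[('top',t((268,303)),(75,82,52)),('top',t((68,385)),(-75,82,52)),('top',t((367,528)),(75,-82,52)),
('side',s((160,170)),(-75,82,52)),('side',s((340,233)),(75,82,52)),('side',s((212,372)),(75,-82,52)),('side',s((26,302)),(-75,-82,52))]
print('box'); b=fit(B,[450,300,-1.2])
print('roll band z70',onz([t((207,405))],'top',64),onz([t((210,450))],'top',68), 'side',onz([s((180,262))],'side',66))
print('roll ends top',onz([t((120,440)),t((278,378)),t((305,460)),t((160,523))],'top',45))
print('edge',onz([t((520,595)),t((798,458))],'top',0),onz([s((0,462))],'side',0))
print('canister/jar/timer',onz([t((55,240))],'top',140),onz([t((247,165))],'top',87),onz([t((415,103))],'top',45),'mug',onz([[370,175]],'top',90), 'tin',onz([[352,160]],'top',72))
E
python3 m.py
```

```text
holder
[584.28 124.71  -1.17] deg -66.83317409710567
[[ 0.09 -0.45]
 [-1.45  0.27]
 [ 1.3   0.38]
 [-0.79  0.22]
 [ 0.88 -1.58]
 [ 0.57  1.92]
 [-0.24  0.87]
 [-1.89 -0.85]
 [-0.53  0.03]
 [ 1.65 -1.57]]
box
[409.75 372.03  -1.1 ] deg -62.82265982856989
[[ 1.87 -1.18]
 [-0.54  0.17]
 [ 0.5   0.1 ]
 [ 0.13 -0.08]
 [ 0.41 -2.14]
 [-0.59 -0.51]
 [-1.39  0.88]]
roll band z70 [[441.68 378.57  64.  ]] [[412.75 372.52  68.  ]] side [[402.11 358.84  66.  ]]
roll ends top [[416.33 437.71  45.  ]
 [464.41 338.08  45.  ]
 [412.22 314.9   45.  ]
 [364.77 405.17  45.  ]]
edge [[335.68 170.41   0.  ]
 [439.28 -10.4    0.  ]] [[242.64 329.13  -0.  ]]
canister/jar/timer [[529.25 466.61 140.  ]] [[596.75 364.89  87.  ]] [[657.28 264.93  45.  ]] mug [[ 662.6  -223.48   90.  ]] tin [[ 715.64 -167.78   72.  ]]
```

>>> {"method": "move_arm", "body": {"plan": [[[23, -25, -3], [0, 0, -4.7], 1], [[23, -25, -3], [0, 0, -4.7], 1], [[23, -25, -3], [0, 0, -4.7], 1], [[23, -25, -3], [0, 0, -4.7], 1], [[23, -25, -3], [0, 0, -4.7], 1], [[23, -25, -3], [0, 0, -4.7], 1], [[23, -25, -3], [0, 0, -4.7], 1], [[23, -25, -3], [0, 0, -4.7], 1], [[23, -25, -3], [0, 0, -4.7], 1], [[23, -25, -3], [0, 0, -4.7], 1]]}}

```text
clock: 1.35
eef_pos: [407.4, 374.4, 200.9]
tool_rot: [-3.141, 0.0, 2.043]
force: [0.3, -0.1, -0.1]
width: 85.6
gripper_force: 0.0
```

>>> {"method": "move_arm", "body": {"plan": [[[3, -3, 0], [0, 0, 0], 1], [[0, 0, 0], [0, 0, 0], 1], [[0, 0, 0], [0, 0, 0], 1]]}}

```text
clock: 1.72
eef_pos: [408.8, 373.8, 201.2]
tool_rot: [-3.141, -0.001, 2.048]
force: [0.6, 0.3, 0.1]
width: 85.4
gripper_force: 0.0
```

Run:
```python
from h import *
p,T=pose('wrist'); np.save('T1.npy',T); s=status.read_state(); print(s['eef_pos'],s['tool_rot'])
im=cams.get_image('wrist'); cv2.imwrite('pics/w1.png',im)
cv2.imwrite('pics/w1v.png',cv2.resize(im,None,fx=1.5,fy=1.5))
print('microwave corner',onz([[322,233]],'side',0))
```

```text
[408.8  373.83 201.23] [-3.14 -0.    2.05]
microwave corner [[633.13 -63.92   0.  ]]
```

View pics/w1v.png

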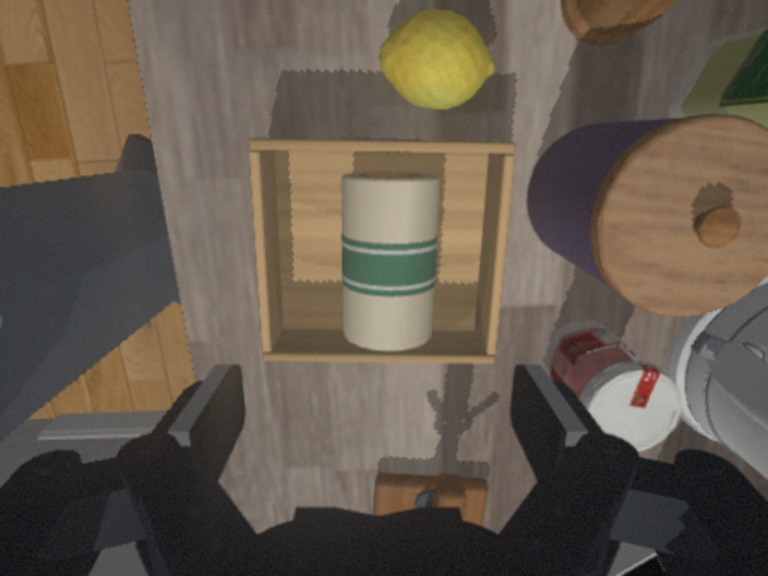

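The roll is parallel to the image columns. Its silhouette runs from x=342 to 438 and its ends are at y≈175 and 348 (picture scaled by 1.5). The canister is on the right and the fingers point towards the lower edge.

Run:
```python
from h import *
T=np.load('T1.npy')
q=lambda *a:(np.array(a,float)+.5)/1.5-.5
a=onz(q((391,177),(388.5,300),(390,265)),'wrist',70-2,T); print(a, np.degrees(np.arctan2(*(a[1]-a[0])[[1,0]])))
e=onz(q((342,200),(342,330),(439,200),(434,330)),'wrist',45,T); print(e,[np.degrees(np.arctan2(*(e[i+1]-e[i])[[1,0]])) for i in(0,2)])
print('box corners',onz(q((250,142),(513,145),(495,360),(263,360)),'wrist',52,T))
```

```text
[[390.23 426.34  68.  ]
 [424.47 358.15  68.  ]
 [414.6  378.9   68.  ]] -63.338105091262065
[[370.44 397.76  45.  ]
 [410.19 316.43  45.  ]
 [425.84 426.43  45.  ]
 [467.51 346.07  45.  ]] [np.float64(-63.951667596115705), np.float64(-62.59384881385116)]
box corners [[305.43 404.64  52.  ]
 [448.18 476.53  52.  ]
 [514.55 348.1   52.  ]
 [370.14 273.4   52.  ]]
```

>>> {"method": "move_arm", "body": {"plan": [[[4, 3, -41], [0, 0, 0], 1], [[0, 0, -50], [0, 0, 0], 1], [[0, 0, -45], [0, 0, 0], 1], [[0, 0, -30], [0, 0, 0], 1], [[0, 0, -15], [0, 0, 0], 1], [[0, 0, 0], [0, 0, 0], 1], [[0, 0, 0], [0, 0, 0], 0], [[0, 0, 0], [0, 0, 0], 0], [[0, 0, 0], [0, 0, 0], 0], [[0, 0, 0], [0, 0, 0], 0]]}}

```text
clock: 3.02
eef_pos: [415.2, 376.6, 22.5]
tool_rot: [3.138, -0.001, 2.045]
force: [-0.1, 0.6, 5.9]
width: 63.1
gripper_force: 64.8
```

>>> {"method": "move_arm", "body": {"plan": [[[0, 0, 0], [0, 0, 0], 0], [[0, 0, 0], [0, 0, 0], 0], [[0, 0, 0], [0, 0, 0], 0]]}}

```text
clock: 3.4
eef_pos: [415.2, 376.6, 22.5]
tool_rot: [3.138, -0.001, 2.045]
force: [0.1, 0.2, 5.8]
width: 63.2
gripper_force: 64.8
```

>>> {"method": "move_arm", "body": {"plan": [[[0, 0, 20], [0, 0, 0], 0], [[0, 0, 40], [0, 0, 0], 0], [[0, 0, 50], [0, 0, 0], 0], [[-25, -40, 0], [0, 0, 0.5], 0], [[-25, -40, 0], [0, 0, 0.5], 0], [[20, -45, 0], [0, 0, 0.5], 0], [[25, -45, 0], [0, 0, 0.5], 0], [[25, -45, 0], [0, 0, 0.5], 0], [[25, -45, 0], [0, 0, 0.5], 0], [[25, -45, 0], [0, 0, 0], 0]]}}

```text
clock: 4.65
eef_pos: [485.0, 69.0, 131.4]
tool_rot: [3.14, 0.0, 2.098]
force: [0.6, 1.4, -2.1]
width: 62.5
gripper_force: 67.2
```

>>> {"method": "move_arm", "body": {"plan": [[[25, -45, -20], [0, 0, 0], 0], [[6, -41, -40], [0, 0, 0], 0], [[0, 0, -30], [0, 0, 0], 0], [[0, 0, -15], [0, 0, 0], 0], [[0, 0, -4], [0, 0, 0], 0], [[0, 0, 0], [0, 0, 0], 0]]}}

```text
clock: 5.4
eef_pos: [515.6, -14.7, 22.1]
tool_rot: [3.14, 0.0, 2.099]
force: [-0.6, 0.6, -2.1]
width: 62.7
gripper_force: 67.2
```

>>> {"method": "move_arm", "body": {"plan": [[[0, 0, -4], [0, 0, 0], 0], [[0, 0, -2], [0, 0, 0], 0], [[0, 0, 0], [0, 0, 0], 0]]}}

```text
clock: 5.78
eef_pos: [515.3, -15.3, 15.6]
tool_rot: [3.141, 0.0, 2.098]
force: [0.1, 1.3, -1.0]
width: 63.0
gripper_force: 67.3
```

>>> {"method": "move_arm", "body": {"plan": [[[0, 0, -0.5], [0, 0, 0], 0], [[0, 0, 0], [0, 0, 0], 0.9], [[0, 0, 0], [0, 0, 0], 1], [[0, 0, 0], [0, 0, 0], 1], [[0, 0, 0], [0, 0, 0], 1], [[0, 0, 15], [0, 0, 0], 1], [[0, 0, 30], [0, 0, 0], 1], [[0, 0, 40], [0, 0, 0], 1], [[0, 0, 50], [0, 0, 0], 1], [[0, 0, 50], [0, 0, 0], 1]]}}

```text
clock: 7.02
eef_pos: [514.7, -15.6, 202.3]
tool_rot: [3.141, 0.0, 2.098]
force: [1.1, -0.2, -0.1]
width: 85.6
gripper_force: 0.0
```

>>> {"method": "move_arm", "body": {"plan": [[[0, 0, 0], [0, 0, 0], 1], [[0, 0, 0], [0, 0, 0], 1], [[0, 0, 0], [0, 0, 0], 1]]}}

```text
clock: 7.4
eef_pos: [513.9, -15.5, 198.7]
tool_rot: [-3.139, -0.001, 2.098]
force: [-0.3, 0.1, -0.8]
width: 85.4
gripper_force: 0.0
```

Run:
```python
from h import *
p,T=pose('wrist'); np.save('T2.npy',T); s=status.read_state(); print(s['eef_pos'],s['tool_rot'])
im=cams.get_image('wrist'); cv2.imwrite('pics/w2v.png',cv2.resize(im,None,fx=1.5,fy=1.5))
```

```text
[513.9  -15.5  198.74] [-3.14 -0.    2.1 ]
```

View pics/w2v.png

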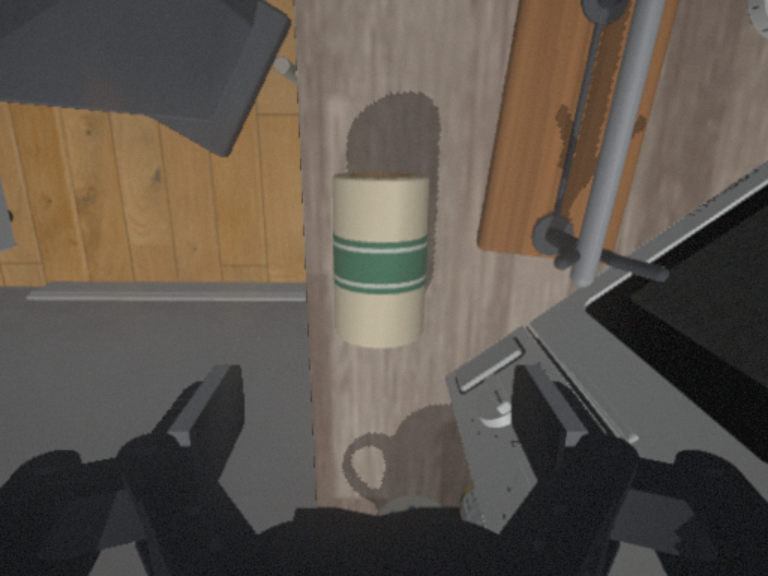

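The roll lies on the worktop with its silhouette x≈333..429 and its band at y=265. The spindle rod runs from (650,0) to its tip at (583,280), and the edge is at x≈305.

Run:
```python
from h import *
T=np.load('T2.npy')
q=lambda *a:(np.array(a,float)+.5)/1.5-.5
a=onz(q((381,190),(379.5,330),(380.5,265)),'wrist',61,T); print('roll',a, np.degrees(np.arctan2(*(a[1]-a[0])[[1,0]])))
e=onz(q((333,200),(336,330),(429,200),(423.5,330)),'wrist',38,T); print([np.degrees(np.arctan2(*(e[i+1]-e[i])[[1,0]])) for i in(0,2)])
a=onz(q((650,2),(583,280)),'wrist',79,T); print('spindle',a,np.degrees(np.arctan2(*(a[1]-a[0])[[1,0]])))
a=onz(q((302,100),(316,490)),'wrist',0,T);print('edge',a,a@[.866,.5,0])
a=onz(q((482,248)),'wrist',18,T);print('foot corner (93,-50)',a)
```

```text
roll [[491.52  26.14  61.  ]
 [536.54 -52.76  61.  ]
 [514.76 -14.21  61.  ]] -60.29446788713435
[np.float64(-60.10890705346127), np.float64(-60.34547628383676)]
spindle [[560.56 178.2   79.  ]
 [621.29  42.84  79.  ]] -65.83726477766663
edge [[ 416.66   46.46    0.  ]
 [ 579.5  -240.33    0.  ]] [384.06 381.68]
foot corner (93,-50) [[577.42  23.4   18.  ]]
```

>>> {"method": "move_arm", "body": {"plan": [[[0, 40, 0], [0, 0, -1.3], 1], [[0, 45, 0], [0, 0, -1.3], 1], [[4, 45, 0], [0, 0, -1.3], 1], [[10, 45, 0], [0, 0, -1.3], 1], [[10, 45, 0], [0, 0, -1.3], 1], [[0, 28, 0], [0, 0, 0], 1], [[0, 0, 0], [0, 0, 0], 1], [[0, 0, 0], [0, 0, 0], 1]]}}

```text
clock: 8.45
eef_pos: [538.6, 230.7, 199.0]
tool_rot: [-3.139, 0.001, 1.983]
force: [0.2, -1.0, -0.4]
width: 85.4
gripper_force: 0.0
```

Run:
```python
from h import *
p,T=pose('wrist'); np.save('T3.npy',T); s=status.read_state(); print(s['eef_pos'],s['tool_rot'])
im=cams.get_image('wrist'); cv2.imwrite('pics/w3v.png',cv2.resize(im,None,fx=1.5,fy=1.5))
```

```text
[538.64 230.75 198.96] [-3.14  0.    1.98]
```

View pics/w3v.png

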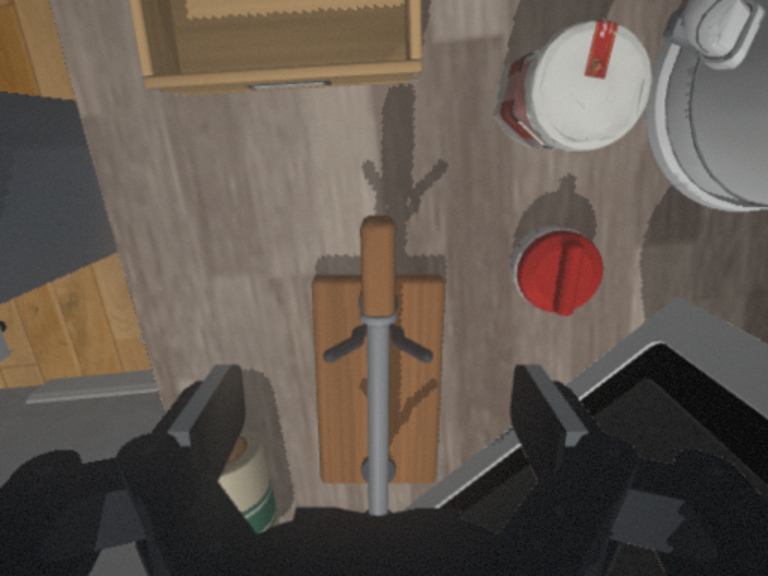

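The handle spans x≈361–395, y≈216–313, and the rod runs straight down at x≈378, so the tool is aligned with the spindle. The fork arms are at y≈345 and the holder foot's corners at (313,278), (443,276), (322,483) and (436,483).

Run:
```python
from h import *
T=np.load('T3.npy')
q=lambda *a:(np.array(a,float)+.5)/1.5-.5
a=onz(q((378,217),(378.5,265),(379,310)),'wrist',88,T); print('handle',a)
b=onz(q((379,321),(378,500)),'wrist',84,T); print('rod',b,np.degrees(np.arctan2(*(b[1]-b[0])[[1,0]])))
f=onz(q((313,278),(443,276),(322,483),(436,483)),'wrist',18,T); print('foot',f, f.mean(0), np.degrees(np.arctan2(*(f[2]+f[3]-f[0]-f[1])[[1,0]])))
```

```text
handle [[524.38 262.79  88.  ]
 [535.64 237.79  88.  ]
 [546.89 212.85  88.  ]]
rod [[550.35 204.99  84.  ]
 [603.31  82.59  84.  ]] -66.60442914881179
foot [[503.39 191.89  18.  ]
 [589.97 231.49  18.  ]
 [576.74  23.66  18.  ]
 [666.1   62.91  18.  ]] [584.05 127.49  18.  ] -66.07032891704335
```

>>> {"method": "move_arm", "body": {"plan": [[[2, -5.5, -30], [0, 0, 0], 1], [[0, 0, -45], [0, 0, 0], 1], [[0, 0, -40], [0, 0, 0], 1], [[0, 0, -24], [0, 0, 0], 1], [[0, 0, 0], [0, 0, 0], 1], [[0, 0, 0], [0, 0, 0], 0], [[0, 0, 0], [0, 0, 0], 0], [[0, 0, 0], [0, 0, 0], 0], [[0, 0, 0], [0, 0, 0], 0], [[0, 0, 0], [0, 0, 0], 0]]}}

```text
clock: 9.75
eef_pos: [540.8, 227.0, 61.5]
tool_rot: [3.142, -0.0, 1.984]
force: [-2.1, -0.3, 6.1]
width: 18.6
gripper_force: 60.6
```

>>> {"method": "move_arm", "body": {"plan": [[[0, 0, 0], [0, 0, 0], 0], [[0, 0, 0], [0, 0, 0], 0], [[0, 0, 0], [0, 0, 0], 0]]}}

```text
clock: 10.12
eef_pos: [540.9, 227.0, 61.5]
tool_rot: [3.142, -0.0, 1.984]
force: [-1.6, -1.4, 6.0]
width: 19.0
gripper_force: 60.6
```

>>> {"method": "move_arm", "body": {"plan": [[[0, 0, 10], [0, 0, 0], 0], [[0, 0, 25], [0, 0, 0], 0], [[0, 0, 30], [0, 0, 0], 0], [[-25, -1, 0], [0, 0, 0.9], 0], [[-30, -2, 0], [0, 0, 0.9], 0], [[-30, -2, 0], [0, 0, 0.9], 0], [[-30, -2, 0], [0, 0, 0.9], 0], [[-24, -2, 0], [0, 0, 0.9], 0], [[-12, 0, 0], [0, 0, 0.9], 0], [[-8, 0, 0], [0, 0, 0.9], 0]]}}

```text
clock: 11.38
eef_pos: [382.2, 218.3, 126.1]
tool_rot: [3.14, 0.0, 2.095]
force: [0.5, 0.4, -2.0]
width: 19.1
gripper_force: 59.5
```

>>> {"method": "move_arm", "body": {"plan": [[[0, 0, -25], [0, 0, 0], 0], [[0, 0, -25], [0, 0, 0], 0], [[0, 0, 0], [0, 0, 0], 0], [[0, 0, 0], [0, 0, 0], 0]]}}

```text
clock: 11.88
eef_pos: [382.8, 218.2, 76.3]
tool_rot: [3.141, 0.0, 2.094]
force: [-0.2, -0.2, -1.5]
width: 18.8
gripper_force: 59.5
```

Run:
```python
from h import *
s=status.read_state(); print(s['eef_pos'],s['tool_rot'])
a=cams.get_image('side'); b=cams.get_image('top')
eef=s['eef_pos']; yaw=s['tool_rot'][2]+np.pi-np.radians(0.2)
d=np.array([np.cos(yaw),np.sin(yaw),0]); ax=eef+[0,0,16.5]
print(d)
P=np.array([ax-39*d,ax+23.6*d,ax+203.6*d])
R0=np.array([515,-14.5,31]); dr=np.array([.498,-.867,0])
Q=np.array([R0-55*dr,R0+55*dr])
for n,im in(('side',a),('top',b)):
    big=cv2.resize(im,None,fx=4,fy=4,interpolation=cv2.INTER_CUBIC)
    for p in proj(P,n): cv2.circle(big,tuple(int(v) for v in (p+.5)*4-.5),4,(255,0,255),1)
    for p in proj(Q,n): cv2.circle(big,tuple(int(v) for v in (p+.5)*4-.5),4,(255,255,0),1)
    u,v=((np.vstack([proj(P,n),proj(Q,n)]).mean(0))*4).astype(int)
    c=big[max(v-250,0):v+250,max(u-390,0):u+10+380] if n=='side' else big[max(v-200,0):v+200,max(u-390,0):u+390]
    cv2.imwrite(f'pics/{n}4.png',c); print(n,c.shape,u,v)
```

```text
[382.78 218.15  76.28] [3.14 0.   2.09]
[ 0.5  -0.87  0.  ]
side (500, 780, 3) 933 846
top (400, 780, 3) 1074 932
```

View pics/side4.png

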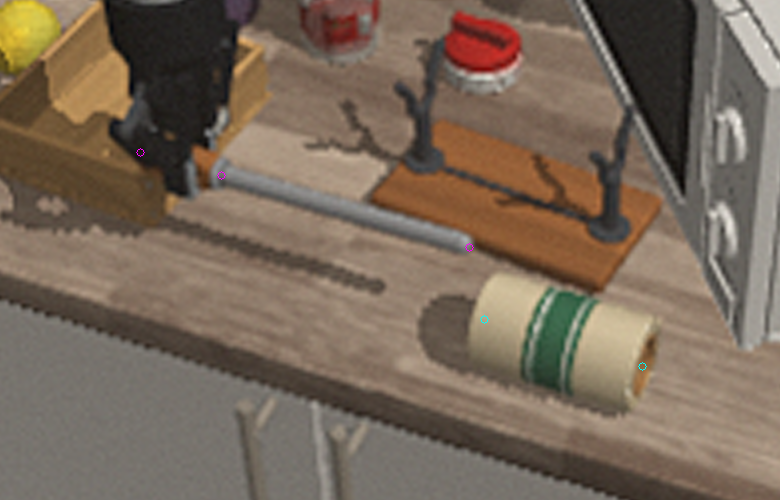

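The side picture shows the rod straight with its tip at (472,245). The predicted tip is at (469,247), so there is no sag, and the roll's ends fit too.

>>> {"method": "move_arm", "body": {"plan": [[[0, 0, -30], [0, 0, 0], 0], [[0, 0, -20], [0, 0, 0], 0], [[0, 0, -12], [0, 0, 0], 0], [[0, 0, 0], [0, 0, 0], 0]]}}

```text
clock: 12.48
eef_pos: [379.8, 218.5, 22.0]
tool_rot: [-3.134, -0.004, 2.094]
force: [-0.1, 0.0, -1.2]
width: 18.6
gripper_force: 60.2
```

>>> {"method": "move_arm", "body": {"plan": [[[6, -10.5, 0], [0, 0, 0], 0], [[8, -14, 0], [0, 0, 0], 0], [[8, -14, 0], [0, 0, 0], 0], [[8, -14, 0], [0, 0, 0], 0], [[0, 0, 0], [0, 0, 0], 0]]}}

```text
clock: 13.1
eef_pos: [410.9, 163.8, 22.1]
tool_rot: [-3.135, -0.003, 2.09]
force: [-0.3, 0.2, -1.8]
width: 18.7
gripper_force: 60.2
```

>>> {"method": "move_arm", "body": {"plan": [[[4, -7, -3], [0, 0, 0], 0], [[4, -7, -3], [0, 0, 0], 0], [[0, 0, -1], [0, 0, 0], 0], [[0, 0, 0], [0, 0, 0], 0]]}}

```text
clock: 13.6
eef_pos: [417.2, 152.3, 14.9]
tool_rot: [-3.134, -0.005, 2.094]
force: [-0.0, -0.3, -1.8]
width: 18.9
gripper_force: 60.2
```

>>> {"method": "move_arm", "body": {"plan": [[[8, -14, 0], [0, 0, 0], 0], [[8, -14, 0], [0, 0, 0], 0], [[8, -14, 0], [0, 0, 0], 0], [[8, -14, 0], [0, 0, 0], 0], [[6, -11, 0], [0, 0, 0], 0], [[3, -5, 0], [0, 0, 0], 0], [[0, 0, 0], [0, 0, 0], 0], [[0, 0, 0], [0, 0, 0], 0]]}}

```text
clock: 14.6
eef_pos: [458.3, 80.4, 14.9]
tool_rot: [-3.134, -0.005, 2.095]
force: [1.2, 0.3, -1.3]
width: 19.3
gripper_force: 60.2
```

>>> {"method": "move_arm", "body": {"plan": [[[0, 0, 6], [0, 0, 0], 0], [[0, 0, 6], [0, 0, 0], 0], [[0, 0, 4], [0, 0, 0], 0], [[0, 0, 6], [0, 0, 0], 0], [[0, 0, 10], [0, 0, 0], 0], [[0, 0, 10], [0, 0, 0], 0], [[0, 0, 0], [0, 0, 0], 0], [[0, 0, 0], [0, 0, 0], 0]]}}

```text
clock: 15.6
eef_pos: [458.7, 79.8, 57.0]
tool_rot: [-3.134, -0.004, 2.094]
force: [0.5, -0.1, -4.2]
width: 18.9
gripper_force: 59.9
```

```bash
cat > ov.py <<'E'
from h import *
import sys
s=status.read_state(); print(s['eef_pos'],s['tool_rot'],s['force'],s['torque'])
eef=s['eef_pos']; Rm=R.from_euler('xyz',s['tool_rot']).as_matrix()
d=R.from_euler('z',-0.2,degrees=True).apply(-Rm[:,0]); ax=eef-16.5*Rm[:,2]
P=np.array([ax-39*d,ax+23.6*d,ax+203.6*d,ax+(23.6+87-55)*d,ax+(23.6+87+55)*d])
P[3:,2]-=12
outs=[]
for n in('side','top'):
    im=cams.get_image(n); pp=proj(P,n); u,v=pp.mean(0).astype(int); print(n,pp.round(1).tolist())
    x0,y0=u-65,v-49; x0=min(max(x0,0),512-130); y0=min(max(y0,0),384-98)
    f=6; big=cv2.resize(im[y0:y0+98,x0:x0+130],None,fx=f,fy=f,interpolation=cv2.INTER_CUBIC)
    for i,p in enumerate(pp): cv2.circle(big,tuple(int(v) for v in (p-[x0,y0]+.5)*f-.5),4,(255,0,255) if i<3 else (255,255,0),1)
    outs.append(big)
    hsv=cv2.cvtColor(im,cv2.COLOR_BGR2HSV); m=cv2.inRange(hsv,(60,80,30),(95,255,200)); m[:max(0,v-60)]=0;m[v+60:]=0;m[:,:max(0,u-70)]=0;m[:,u+70:]=0
    ys,xs=np.nonzero(m); print('green',len(xs),xs.mean(),ys.mean(),'pred mid',pp[3:].mean(0))
cv2.imwrite(sys.argv[1],cv2.resize(np.hstack([outs[0],outs[1]]) if 0 else outs[0],None,fx=1,fy=1)); cv2.imwrite(sys.argv[1].replace('.png','_t.png'),outs[1])
E
python3 ov.py pics/s5.png
```

```text
[458.71  79.8   56.98] [-3.13 -0.    2.09] [ 0.49 -0.07 -4.22] [ 0.4   0.23 -0.04]
side [[222.9, 207.8], [244.7, 214.2], [311.3, 233.8], [256.2, 220.9], [296.6, 232.9]]
green 228 265.7763157894737 210.890350877193 pred mid [276.4 226.9]
top [[262.9, 236.8], [280.5, 228.2], [329.9, 204.1], [289.1, 224.4], [319.0, 209.7]]
green 600 266.955 252.45666666666668 pred mid [304.03 217.05]
```

View pics/s5.png

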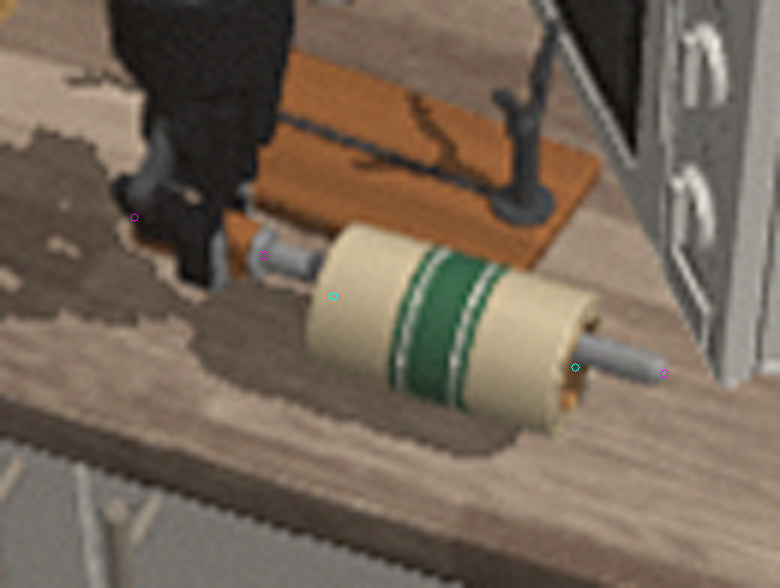

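The side picture shows the roll hanging level on the rod, with the tip at about (657,366) close to the prediction (663,373), so the spindle has not sagged.

>>> {"method": "move_arm", "body": {"plan": [[[0, 0, 10], [0, 0, 0], 0], [[0, 0, 20], [0, 0, 0], 0], [[0, 0, 25], [0, 0, 0], 0], [[0, 0, 25], [0, 0, 0], 0], [[0, 0, 13], [0, 0, 0], 0], [[0, 0, 0], [0, 0, 0], 0], [[0, 0, 0], [0, 0, 0], 0], [[0, 0, 0], [0, 0, 0], 0]]}}

```text
clock: 16.7
eef_pos: [458.2, 79.6, 149.2]
tool_rot: [-3.133, -0.004, 2.094]
force: [-0.5, 0.3, -3.5]
width: 19.0
gripper_force: 59.8
```

>>> {"method": "move_arm", "body": {"plan": [[[4, 10, 0], [0, 0, -0.6], 0], [[7, 17, 0], [0, 0, -0.7], 0], [[9, 20, 0], [0, 0, -1], 0], [[10, 22, 0], [0, 0, -1], 0], [[12, 22, 0], [0, 0, -1], 0], [[12, 22, 0], [0, 0, -1], 0], [[12, 18, 0], [0, 0, -1], 0], [[9, 9, 0], [0, 0, 0], 0], [[6, 6, 0], [0, 0, 0], 0], [[0, 0, 0], [0, 0, 0], 0]]}}

```text
clock: 17.95
eef_pos: [540.1, 225.5, 149.8]
tool_rot: [-3.134, -0.004, 1.984]
force: [0.8, 0.5, -4.0]
width: 19.3
gripper_force: 59.9
```

>>> {"method": "move_arm", "body": {"plan": [[[0, 0, 0], [0, 0, 0], 0], [[0, 0, 0], [0, 0, 0], 0]]}}

```text
clock: 18.2
eef_pos: [539.5, 225.0, 150.0]
tool_rot: [-3.134, -0.004, 1.983]
force: [0.5, -0.1, -4.4]
width: 18.8
gripper_force: 59.9
```

```bash
python3 ov.py pics/s6.png
```

```text
[539.46 225.   150.04] [-3.13 -0.    1.98] [ 0.54 -0.12 -4.36] [0.38 0.19 0.04]
side [[216.4, 141.1], [235.8, 147.6], [295.8, 167.7], [246.2, 154.5], [282.5, 166.9]]
green 151 256.1523178807947 149.02649006622516 pred mid [264.33 160.7 ]
top [[215.7, 202.2], [235.6, 195.4], [292.0, 176.0], [245.9, 192.7], [280.0, 181.0]]
green 302 225.52649006622516 208.51986754966887 pred mid [262.97 186.88]
```

>>> {"method": "move_arm", "body": {"plan": [[[1.4, 2, 0], [0, 0, 0], 0], [[0, 0, -15], [0, 0, 0], 0], [[0, 0, -20], [0, 0, 0], 0], [[0, 0, -15], [0, 0, 0], 0], [[0, 0, -8], [0, 0, 0], 0], [[0, 0, 0], [0, 0, 0], 0], [[0, 0, 0], [0, 0, 0], 0]]}}

```text
clock: 19.18
eef_pos: [541.7, 227.6, 92.4]
tool_rot: [-3.135, -0.004, 1.984]
force: [-0.2, -0.1, -3.5]
width: 18.9
gripper_force: 59.8
```

```bash
python3 ov.py pics/s7.png; python3 -c "
import cv2,numpy as np
a=cv2.imread('pics/s7.png')[:300];b=cv2.imread('pics/s7_t.png')
a=cv2.imread('pics/s7.png')
f=.68
cv2.imwrite('pics/s7v.png',np.hstack([cv2.resize(x[:,120:],None,fx=.6,fy=.6) for x in(a,b)]))"
```

```text
[541.74 227.62  92.44] [-3.14 -0.    1.98] [-0.19 -0.06 -3.52] [ 0.36  0.17 -0.  ]
side [[218.1, 156.9], [236.9, 163.5], [295.1, 183.8], [247.0, 170.3], [282.2, 182.7]]
green 181 250.50828729281767 153.8232044198895 pred mid [264.58 176.48]
top [[217.2, 204.8], [236.1, 198.3], [289.6, 179.9], [245.8, 195.8], [278.2, 184.6]]
green 260 227.48076923076923 203.27692307692308 pred mid [262.03 190.17]
```

View pics/s7v.png

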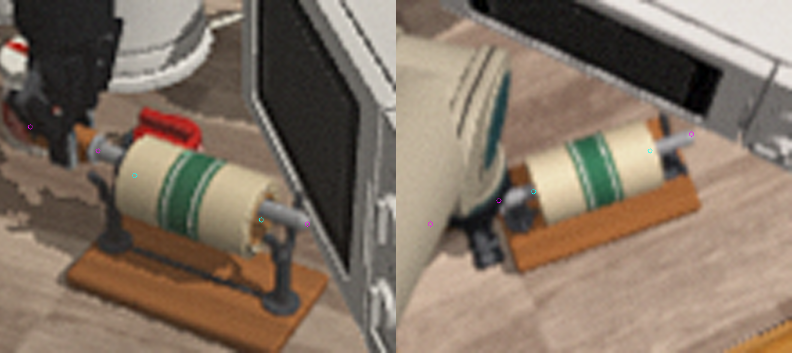

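The picture shows the roll between the forks and the rod over both mouths (tip at (305,222) in the left half).

>>> {"method": "move_arm", "body": {"plan": [[[-0.5, -0.5, -10], [0, 0, 0], 0], [[0, 0, -8], [0, 0, 0], 0], [[0, 0, -6], [0, 0, 0], 0], [[0, 0, -4], [0, 0, 0], 0], [[0, 0, 0], [0, 0, 0], 0], [[0, 0, 0], [0, 0, 0], 0]]}}

```text
clock: 20.02
eef_pos: [540.8, 227.2, 64.1]
tool_rot: [-3.135, -0.004, 1.984]
force: [0.3, -0.6, -4.4]
width: 19.0
gripper_force: 59.9
```

>>> {"method": "move_arm", "body": {"plan": [[[0, 0, -1.5], [0, 0, 0], 0], [[0, 0, -1], [0, 0, 0], 0], [[0, 0, 0], [0, 0, 0], 0]]}}

```text
clock: 20.4
eef_pos: [541.0, 227.2, 62.0]
tool_rot: [-3.135, -0.004, 1.984]
force: [-1.9, 0.5, 2.1]
width: 18.7
gripper_force: 60.9
```

>>> {"method": "move_arm", "body": {"plan": [[[0, 0, 0], [0, 0, 0], 0.35], [[0, 0, 0], [0, 0, 0], 0.7], [[0, 0, 0], [0, 0, 0], 1], [[0, 0, 0], [0, 0, 0], 1], [[0, 0, 0], [0, 0, 0], 1], [[0, 0, 20], [0, 0, 0], 1], [[0, 0, 40], [0, 0, 0], 1], [[0, 0, 45], [0, 0, 0], 1], [[0, 0, 32], [0, 0, 0], 1], [[0, 0, 0], [0, 0, 0], 1]]}}

```text
clock: 21.65
eef_pos: [542.7, 227.4, 202.4]
tool_rot: [-3.141, -0.004, 1.984]
force: [0.4, -0.2, -0.9]
width: 85.1
gripper_force: 0.0
```

>>> {"method": "move_arm", "body": {"plan": [[[0, 0, 0], [0, 0, 0], 1], [[0, 0, 0], [0, 0, 0], 1]]}}

```text
clock: 21.9
eef_pos: [539.9, 227.0, 197.6]
tool_rot: [-3.132, -0.004, 1.984]
force: [0.8, 0.6, 0.1]
width: 85.2
gripper_force: 0.0
```

Run:
```python
from h import *
p,T=pose('wrist'); np.save('T8.npy',T); s=status.read_state(); print(s['eef_pos'],s['tool_rot'],s['width'])
w=cams.get_image('wrist'); a=cams.get_image('side')
c=cv2.resize(a[110:240,190:330],(388,360),interpolation=cv2.INTER_CUBIC)
cv2.imwrite('pics/f.png',np.hstack([cv2.resize(w[100:384,120:400],(400,406))[:360],c]))
```

```text
[539.9  227.03 197.59] [-3.13 -0.    1.98] 85.16202608875399
```

View pics/f.png

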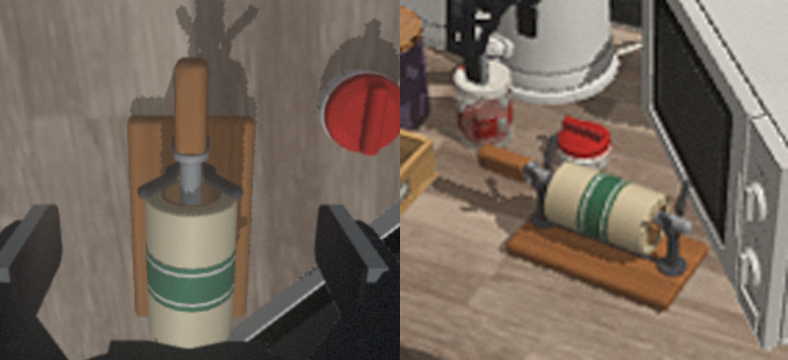

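The final pictures show the spindle in both forks with the handle out at (190,60), and the roll hanging between them with its band at (191,272). I'll check the numbers before handing in.

Run:
```python
from h import *
T=np.load('T8.npy')
q=lambda x,y:[120+x*.7,100+y*284/406]
a=onz([q(191,60),q(191,155)],'wrist',88,T); b=onz([q(191,273)],'wrist',97,T)
d=np.array([.399,-.917,0]); h=np.array([584.2,125.7,0])
print('handle end, collar, band along holder x (exp -150,-87..-92, +-16):',(np.vstack([a,b])-h)@d)
```

```text
handle end, collar, band along holder x (exp -150,-87..-92, +-16): [-148.53  -90.24  -11.94]
```

Run:
```python
from h import *
d=np.array([.399,-.917,0]); h=np.array([584.2,125.7,66])
print(proj([h+x*d for x in(-71,-67,-55,-12,0,43,55,71)],'side'))
im=cams.get_image('side'); m=cv2.inRange(cv2.cvtColor(im,cv2.COLOR_BGR2HSV),(60,60,30),(95,255,200)); m[:, :235]=0;m[:,290:]=0;m[:160]=0;m[210:]=0
n,l,st,c=cv2.connectedComponentsWithStats(m); print([(s.tolist(),k) for s,k in zip(st,c) if s[4]>30][1:])
for x in(0,-6,-12):
  L=[]
  for t in np.radians(np.arange(0,360,5)):
    y=np.array([.917,.399,0]); L+=[h+(x+k)*d+32*(np.cos(t)*y+[0,0,np.sin(t)]) for k in(-55,-11,11,55)]
  p=proj(L,'side').reshape(-1,4,2); print(x,[ (p[:,i].min(0).round(1).tolist(),p[:,i].max(0).round(1).tolist()) for i in range(4)])
```

```text
[[242.03 177.31]
 [243.24 177.74]
 [246.9  179.04]
 [260.23 183.79]
 [264.01 185.14]
 [277.77 190.04]
 [281.67 191.43]
 [286.91 193.3 ]]
[([257, 174, 13, 22, 121], array([261.18, 183.01]))]
0 [([241.0, 168.2], [252.6, 189.8]), ([254.8, 172.9], [266.1, 194.8]), ([261.9, 175.3], [273.0, 197.4]), ([276.2, 180.3], [287.0, 202.5])]
-6 [([239.2, 167.5], [250.8, 189.2]), ([252.9, 172.3], [264.2, 194.1]), ([259.9, 174.7], [271.1, 196.7]), ([274.2, 179.6], [285.0, 201.8])]
-12 [([237.3, 166.9], [249.0, 188.5]), ([251.0, 171.6], [262.4, 193.4]), ([258.0, 174.0], [269.2, 196.0]), ([272.2, 178.9], [283.1, 201.1])]
```

```bash
python3 -c "
from cell import ctrl
print(ctrl.finish_job())"
```

```text
the job is handed in; nothing more can be done
None
```

I handed the job in at about 22 s of the 64 s. In the last pictures the roll hangs on the spindle between both forks and the arm is clear; the hand-in gave no pass/fail result.

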